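# Pop open the wide spice cupboard

## Robot

A 6-joint arm with a two-finger parallel gripper is mounted at the origin on the work surface. World frame = base frame: x ahead of the robot, y to its left, z up, the work surface at z = 0. Lengths are in m, angles in rad, forces in N, time in s.
With the tool pointing down it reaches from about 0.425 to 0.95 m from the base axis. Payload 3.5 kg.
Tool frame: the origin (TCP) lies midway between the tips of the shut fingers; the grasp point (between the pads) lies 19 mm behind it; z points along the fingers, y is the line along which they close (so a half turn about z gives the same grasp; the last joint's range is limited). The gripper opens to 85 mm and grips with 20 to 120 N. Pads are 22 mm wide; open, the fingers measure 114 mm over their backs; the gripper's body (76 mm by 85 mm) begins 54 mm behind the grasp point. The pads swing forward as they close: fully open they stand 13 mm farther back than shut.
Start: joints at [-1.297, 0.286, 1.577, -0, 1.279, -0.15], TCP at [0.278, -0.615, 0.231] pointing down, gripper open.
Joint ranges: [-2.77, 2.77], [-0.9, 2.22], [0.21, 2.48], [-1.53, 4.67], [0.24, 2.81], [-2.84, 2.84]. Speed limits (rad/s): [2.79, 2.79, 3.14, 3.14, 3.14, 3.14].

## Interface

Orientations are given as a unit quaternion [x, y, z, w].
In Python, from plant import * gives the robot as it stands.
- The arm moves only by the tool move_arm, never from a script. Its argument "moves" is a list of rows, each a list of 3 entries, a list of its own where there are three numbers: the opening, from 0 (shut) to 1 (fully open), then the shift along the tool's x, y, z in m, then the turn, a rotation vector about the tool's x, y, z in rad. A call has exactly 10 rows; each row shifts and turns the commanded pose from where the row before left it, along the tool's axes as they then stand; what a row does not reach is not made up. A row lasts 1/12 s, in which the tool goes at most 41.7 mm and 7.16 degrees, less where a joint would pass 70% of its speed; a pose out of reach is approached as far as the arm can. A call is refused whole if a number of a shift passes 0.0417 or a number of a turn 0.125, either way. A call with a gripper value outside its range is refused whole. The fingers move at their own pace and stop on an object; "grip_force" is the grip in N (left out, the last holds). Time passes only in rows, so rows that do not move let the fingers close, or fill a call up. It gives the time, the measured TCP pose, the force, the opening and the grip force at its end, in the units of the state.
- get_state(): the state, without advancing time (a new reading comes with each control period).
- read_camera(name): name is "scene" or "top" or "wrist"; returns the picture (384x512x3 uint8, red, green, blue); there is no depth.
- camera_params(name): a dict with "fx", "fy", "cx", "cy" (pixels), "rvec" (rotation vector, rad) and "tvec" (3), from world to camera coordinates, as OpenCV has them; the wrist camera has in their place "tool_from_camera" (4x4, takes a point from camera to tool coordinates, whose origin is the TCP and whose axes are the flange's). Camera axes: x right, y down, z forward; pixel columns grow to the right and rows downward; lengths in m; the calibration is good to about 2 mm. A picture is of the moment at which its call begins: read the wrist's pose just before it. camera_params takes no time and is no camera call.
- sign_off(): hands the job in; it is judged then, once.
The state is a dict: "time": time; "qpos": joint angles; "dq": joint speeds; "joint_efforts": joint torques, N m; "eef_pos": TCP position; "tcp_rot": TCP orientation; "contact_force": force on the tool from outside, world axes, zero at the start; "wrist_torque": the same for the moment, N m; "opening": opening from 0.0 (shut) to 1.0 (fully open); "finger_force": force on a finger pad.
Only numpy, scipy, OpenCV 4.12 (cv2) and the standard library are available. Lean on these libraries where they do the work, as an engineer would, in place of code of your own. Each camera call takes 0.05 s, during which the arm holds its last target. There are 200 camera calls.

## Task

Open the wider of the two little spice cupboards without gripping anything: press its door in near the free edge so that the push-to-open catch lets go and the door springs ajar, then reach behind its edge with a fingertip and push the door wide open, about square to the cupboard or further. Leave the narrow cupboard shut and everything else where it stands, and finish clear.

Things in the scene. Friction and masses are not known exactly. Their poses are not given: they have to be found in the camera images.
- wide: Wider of two upright pale-wood spice cupboards (200 mm tall; this one 190 mm wide), fixed. Origin: centre of the carcass's underside, on the counter. -x is out of the front (to the robot), +y the hinge side (left seen from the robot), z up. Carcass front at x = -60 mm; open inside for 50 mm behind that, under a 10 mm roof. Flush wooden door, no handle.
- wide_door (a joint): Door angle, rad: 0 shut, + opens towards the robot, - pressed in; range -0.039 to 1.57. The catch lets go once pressed to -0.025 (4 mm, 4 to 5 N at wide_press; hard stop at 6 mm). As the finger backs off, a damped spring swings the door out in 0.6 s to about 0.4 and pushes no further. Beyond, it swings with light friction (0.03 N m) and stays where left.
- wide_hinge (a point): On the wide door's upright hinge axis (mid-thickness, left edge), at the door's top, z = 200 mm; at (-73, 95, 200) mm in the cupboard's frame. The door is 14 mm thick, reaches 190 mm from the axis and spans z = 12 to 200 mm. Axes turn with the door: -x out of its outer face, -y to the free edge, z up.
- wide_press (a point): Point on the outer face of the wide door, 35 mm from the free edge (155 mm from the hinge axis) and 35 mm below its top edge, 165 mm above the counter; a good place to press. Same axes as wide_hinge: pressing is along +x.
- narrow: The narrower spice cupboard, 125 mm wide, otherwise of the same make, height and depth, also with a push-to-open door hinged on the left; origin and axes as for the wide one. Fixed. It is to stay shut.
- narrow_door (a joint): Angle of the narrow cupboard's door, rad, 0 shut, positive open; to be left alone.
- jar_a: Amber glass jar with a white clip lid, 60 mm across, 84 mm tall, standing on the roof of the wide cupboard towards its back. Origin: centre of its underside. Leave alone.
- jar_b: The same kind of jar, standing on the counter in front of the narrow cupboard. Leave alone.
- molcajete: Grey basalt mortar bowl on three feet, 150 mm across, 100 mm tall, out at one side. Origin: centre of its underside. Leave alone.
- pestle: Wooden pestle lying on the counter, 180 mm long, 44 mm thick. Origin: under its middle. Leave alone.
- squeezer: Yellow enamelled lime squeezer lying shut, about 230 mm long, 60 mm tall. Origin: under its round cup, handles to its -x. Leave alone.
- cup: Blue mug, 76 mm across, 80 mm tall, standing on the roof of the narrow cupboard. Leave alone.
- spoon: Wooden spoon lying on the counter, 220 mm long. Leave alone.
Things that resemble listed ones, but are neither listed nor needed, are in the scene too. What is shaped like the wide but purple is not meant.

How it is judged:
By the outcome, as a careful person would: the job done as asked, in the order asked, and still so for the second after the job is handed in, with the robot touching nothing.
It also fails if it takes over 51 s, if anything falls off the work surface, if the arm or the gripper's body presses on something with over 40 N, if the wrist force passes 120 N, or if a joint passes its speed limit or range.

## Working session

There is one attempt and no reset: what is moved stays moved. The work goes in short steps, Python scripts to look and compute and a tool call to move; the robot and the scene stay as the last step left them, time stands still between calls to the robot, and variables do not carry over. Pictures are saved under pics/ and viewed, at most 10 in all, crops included, and the job is handed in when it is done.

Besides the shell and the picture viewer there is one more tool, called after "Emit:" as name([rows], argument=value, ...), one row to a line, values as JSON. move_arm: Moves the arm, as the interface text tells. Its arguments: {"type":"object","properties":{"moves":{"type":"array"},"grip_force":{"type":"number"}},"required":["moves"]}

```bash
mkdir -p pics; ls
python3 - <<'E'
from plant import *
import cv2,numpy as np
for n in ["scene","top"]:
    im=read_camera(n); cv2.imwrite(f"pics/{n}0.png",im[:,:,::-1])
    p=camera_params(n); R=cv2.Rodrigues(np.array(p["rvec"],float))[0]
    print(n,p,-R.T@np.array(p["tvec"]),R[2])
s=get_state();print(s)
print(camera_params("wrist"))
E
```

```text
pics
scene {'fx': 349.02175099226525, 'fy': 349.02175099226525, 'cx': 251.91469537708366, 'cy': 194.99270108283218, 'rvec': array([ 1.20068133,  2.72833415, -0.4609312 ]), 'tvec': array([ 0.33609773, -0.28408323,  1.47012715])} [0.77008421 0.26536494 1.30057317] [-0.23424462 -0.22561432 -0.9456361 ]
top {'fx': 447.7075921824362, 'fy': 447.7075921824362, 'cx': 255.54196330959564, 'cy': 191.28711599885318, 'rvec': array([ 2.1525242 , -2.09181922,  0.22259087]), 'tvec': array([-0.03187739,  0.52133279,  1.7747787 ])} [ 1.62736761e-01 -1.72155088e-03  1.84286659e+00] [ 0.1966908  -0.00833913 -0.9804301 ]
{'time': 0.1, 'qpos': array([-1.29699677e+00,  2.87121846e-01,  1.57803790e+00, -1.91435479e-05,
        1.27860321e+00, -1.49983018e-01]), 'dq': array([-0.00121748, -0.00215205, -0.0017649 ,  0.00166703,  0.00064164,
       -0.00072731]), 'joint_efforts': array([ 9.31345785e-04, -4.07294726e+01, -2.93697506e+01, -1.53643218e-04,
        3.45520319e-03,  7.48897861e-06]), 'eef_pos': array([ 0.27743732, -0.61469218,  0.23005169]), 'tcp_rot': array([ 9.77633750e-01,  2.10311846e-01, -7.62825052e-05, -1.08250639e-03]), 'contact_force': array([-0.13005602, -0.85605617, -0.97622373]), 'wrist_torque': array([-0.00584258, -0.00122047, -0.03489452]), 'finger_force': 0.0, 'opening': 0.9995199690554134}
{'fx': 339.4336870618452, 'fy': 339.4336870618452, 'cx': 253.93287832673892, 'cy': 190.47537429382712, 'tool_from_camera': array([[ 9.91534496e-05, -9.46063325e-01, -3.23981752e-01,
         8.26165792e-02],
       [ 9.99999993e-01,  1.14629532e-04, -2.86847850e-05,
        -7.93491095e-04],
       [ 6.42754995e-05, -3.23981747e-01,  9.46063330e-01,
        -1.42331407e-01],
       [ 0.00000000e+00,  0.00000000e+00,  0.00000000e+00,
         1.00000000e+00]])}
```

View pics/scene0.png

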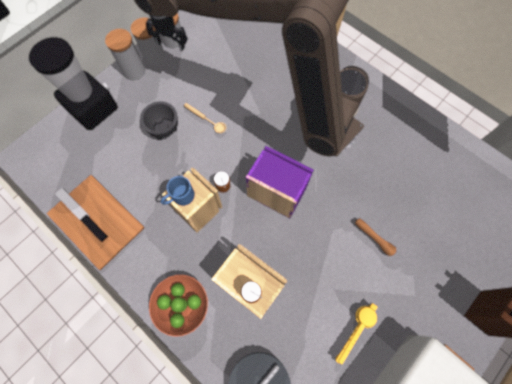

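View pics/top0.png

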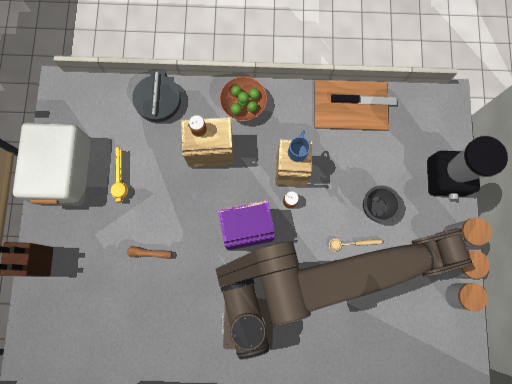

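Candidates in top view: pale cupboard at (207,142) with a jar on it, pale narrow one at (295,163) with the mug, purple lookalike at (247,225). The first fits (pale, wider, jar on the roof). I'll confirm it in an enlarged crop.

Run:
```python
import cv2,numpy as np
a=cv2.imread("pics/top0.png")[105:265,165:325]
b=cv2.imread("pics/scene0.png")[225:325,195:295]
a=cv2.resize(a,(400,400),interpolation=cv2.INTER_CUBIC);b=cv2.resize(b,(400,400),interpolation=cv2.INTER_CUBIC)
cv2.imwrite("pics/crop.png",np.hstack([a,b]))
```

```text
(no output)
```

View pics/crop.png

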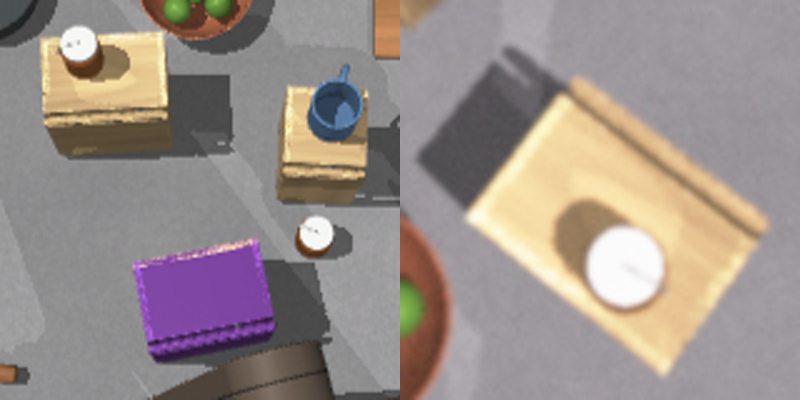

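Crop confirms: left cupboard is the pale wide one with jar_a at its back, door toward the robot, hinge on its left. Roof corners in top view ≈ (181,120),(231,118),(233,152),(183,155); in scene: door free end (238,245), hinge end (287,281), back corners (261,319),(212.5,279).

```bash
cat > h.py <<'E'
from plant import *
import cv2,numpy as np
from scipy.spatial.transform import Rotation as Rn
def ray(n,uv,z):
    p=camera_params(n);R=cv2.Rodrigues(np.array(p["rvec"],float))[0];c=-R.T@np.array(p["tvec"])
    d=R.T@np.array([(uv[0]-p["cx"])/p["fx"],(uv[1]-p["cy"])/p["fy"],1])
    return c+d*(z-c[2])/d[2]
E
python3 - <<'E'
from h import *
for n,L in [("top",[("BL",181,120.2),("BR",231,117.8),("FR",233,152),("FL",182.6,155)]),("scene",[("FR",238,245),("FL",287,281),("BL",261.2,318.7),("BR",212.5,279)])]:
    P={k:ray(n,(u,v),.2)[:2] for k,u,v in L}
    for k in P: print(n,k,P[k].round(3))
    print("w",np.linalg.norm(P["FL"]-P["FR"]),np.linalg.norm(P["BL"]-P["BR"]),"d",np.linalg.norm(P["FL"]-P["BL"]),np.linalg.norm(P["FR"]-P["BR"]))
    for a,b in [("FL","FR"),("BL","BR")]:
        e=P[a]-P[b]; print("yaw",np.degrees(np.arctan2(-e[0],e[1])))
# narrow + jar_b
for k,u,v,z in [("jarB lid",291,199,.084),("narrow FL",276.5,172,.2),("narrow FR",311,176,.2),("purple",217,211,.2),("purple",269,204,.2),("pFR",274,236,.2),("pFL",226,246,.2)]: print(k,ray("top",(u,v),z).round(3))
E
```

```text
top BL [0.763 0.279]
top BR [0.779 0.087]
top FR [0.642 0.074]
top FL [0.624 0.265]
w 0.19147395227746614 0.19287179805859747 d 0.1394820778898203 0.1375493782135426
yaw 5.333409030723343
yaw 4.761406335468468
scene FR [0.651 0.084]
scene FL [0.631 0.271]
scene BL [0.765 0.286]
scene BR [0.781 0.098]
w 0.18862696421601274 0.18849886067551028 d 0.13544313235632727 0.13076824119466007
yaw 6.267248712738346
yaw 4.846084834446642
jarB lid [ 0.488 -0.159  0.084]
narrow FL [ 0.569 -0.093  0.2  ]
narrow FR [ 0.557 -0.223  0.2  ]
purple [0.414 0.125 0.2  ]
purple [ 0.446 -0.067  0.2  ]
pFR [ 0.327 -0.088  0.2  ]
pFL [0.285 0.087 0.2  ]
```

Emit:
move_arm([
  [0,[0,0,-0.03],[0,0,0.11]],
  [0,[0,0,-0.03],[0,0,0.11]],
  [0,[0,0,-0.03],[0,0,0.11]],
  [0,[0,0,-0.03],[0,0,0]],
  [0,[0,0,-0.03],[0,0,0]],
  [0,[0,0,-0.02],[0,0,0]],
  [0,[0.018,-0.034,0],[0,0,0]],
  [0,[0.018,-0.034,0],[0,0,0]],
  [0,[0.018,-0.034,0],[0,0,0]],
  [0,[0.018,-0.034,0],[0,0,0]],
])

```text
time: 0.93
eef_pos: [0.3367, -0.4716, 0.4005]
tcp_rot: [0.999, 0.046, -0.0, -0.001]
contact_force: [0.5, 0.0, -0.7]
opening: -0.0
finger_force: 0.0
```

Emit:
move_arm([
  [0,[0.018,-0.034,0],[0,0,0]],
  [0,[0.018,-0.034,0],[0,0,0]],
  [0,[0.018,-0.034,0],[0,0,0]],
  [0,[0.018,-0.034,0],[0,0,0]],
  [0,[0.018,-0.034,0],[0,0,0]],
  [0,[0.018,-0.034,0],[0,0,0]],
  [0,[0.018,-0.034,0],[0,0,0]],
  [0,[0.018,-0.034,0],[0,0,0]],
  [0,[0.018,-0.034,0],[0,0,0]],
  [0,[0.018,-0.034,0],[0,0,0]],
])

```text
time: 1.77
eef_pos: [0.484, -0.1158, 0.4009]
tcp_rot: [0.999, 0.047, -0.0, -0.0]
contact_force: [0.7, -0.6, 0.4]
opening: 0.001
finger_force: 0.0
```

Emit:
move_arm([
  [0,[0.018,-0.034,0],[0,0,0]],
  [0,[0.018,-0.034,0],[0,0,0]],
  [0,[0.018,-0.034,0],[0,0,0]],
  [0,[0.018,-0.034,0],[0,0,0]],
  [0,[0.018,-0.034,0],[0,0,0]],
  [0,[0,0,0],[0,0,0]],
  [0,[0,0,0],[0,0,0]],
  [0,[0,0,0],[0,0,0]],
  [0,[0,0,0],[0,0,0]],
  [0,[0,0,0],[0,0,0]],
])

```text
time: 2.6
eef_pos: [0.5573, 0.0586, 0.4014]
tcp_rot: [0.999, 0.046, 0.0, 0.0]
contact_force: [-1.1, -0.3, -0.1]
opening: 0.001
finger_force: 0.0
```

```bash
cat >> h.py <<'E'
H=np.array([.634,.268]); YAW=np.radians(5.4)
def cup(p):  # world -> cupboard frame
    c,s=np.cos(YAW),np.sin(YAW); M=np.array([[c,-s],[s,c]])
    return M.T@(np.array(p[:2])-H)+[-.073,.095]
def wray(s,uv,z):
    p=camera_params("wrist");T=p["tool_from_camera"];R=Rn.from_quat(s["tcp_rot"]).as_matrix()
    c=R@T[:3,3]+s["eef_pos"]; d=R@T[:3,:3]@np.array([(uv[0]-p["cx"])/p["fx"],(uv[1]-p["cy"])/p["fy"],1])
    return c+d*(z-c[2])/d[2]
E
python3 - <<'E'
from h import *
s=get_state();print(s["time"],s["eef_pos"],s["tcp_rot"],s["opening"],cup(s["eef_pos"]))
im=read_camera("wrist");cv2.imwrite("pics/w1.png",im[:,:,::-1])
R=Rn.from_quat(s["tcp_rot"]).as_matrix();print(R.round(3))
E
```

```text
2.6 [0.55734651 0.05864872 0.40137284] [9.98947441e-01 4.58693273e-02 1.90887313e-05 1.18453868e-04] 0.0011781023781847822 [-0.169015   -0.10620845]
[[ 0.996  0.092  0.   ]
 [ 0.092 -0.996 -0.   ]
 [ 0.     0.    -1.   ]]
```

View pics/w1.png

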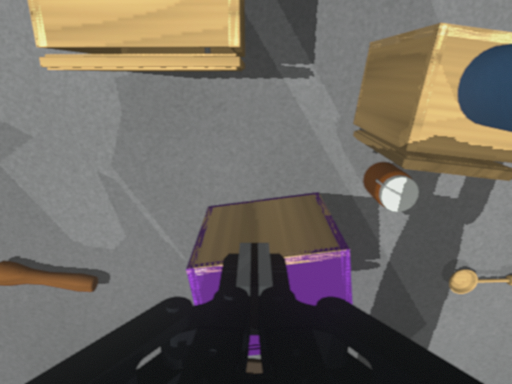

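Wrist view: wide door's top strip from (40,55–69) to (241,54–69), image-parallel to the tool's y. Fingers over the purple box at (250,260).

Run:
```python
from h import *
s=get_state()
for n,u,v in [("FL",40,69.5),("FR",241,69),("iL",40,55),("iR",241,54)]:
    p=wray(s,(u,v),.2); print(n,p.round(4),cup(p).round(4))
R=Rn.from_quat(s["tcp_rot"]).as_matrix()
fl,fr=wray(s,(40,69.5),.2),wray(s,(241,69),.2)
for n,p in [("fl",fl),("fr",fr)]: print(n,"rel tool",(R.T@(p-s["eef_pos"])).round(4))
e=fl-fr;print("w",np.linalg.norm(e),"yaw",np.degrees(np.arctan2(-e[0],e[1])))
```

```text
FL [0.625  0.2703 0.2   ] [-0.0818  0.0982]
FR [0.643  0.0794 0.2   ] [-0.0818 -0.0936]
iL [0.638  0.2689 0.2   ] [-0.0689  0.0955]
iR [0.6562 0.0804 0.2   ] [-0.0685 -0.0938]
fl rel tool [ 0.0867 -0.2046  0.2015]
fr rel tool [ 0.0871 -0.0128  0.2015]
w 0.19179187024881372 yaw 5.393764600399156
```

Emit:
move_arm([
  [0,[0.0125,-0.012,0.0295],[0,0,0]],
  [0,[0.0125,-0.012,0.0295],[0,0,0]],
  [0,[0.0125,-0.012,0.0295],[0,0,0]],
  [0,[0.0125,-0.012,0.0295],[0,0,0]],
  [0,[0,0,0.0295],[0,0,0]],
  [0,[0,0,0.0295],[0,0,0]],
  [0,[0,0,0.0295],[0,0,0]],
  [0,[0,0,0.0295],[0,0,0]],
  [0,[0,0,0],[0,0,0]],
  [0,[0,0,0],[0,0,0]],
])

```text
time: 3.48
eef_pos: [0.6017, 0.1115, 0.1638]
tcp_rot: [0.999, 0.046, -0.002, -0.0]
contact_force: [0.8, 0.5, 0.3]
opening: -0.0
finger_force: 0.0
```

Emit:
move_arm([
  [0,[0.004,0,0],[0,0,0]],
  [0,[0.004,0,0],[0,0,0]],
  [0,[0.004,0,0],[0,0,0]],
  [0,[0.004,0,0],[0,0,0]],
  [0,[0.003,0,0],[0,0,0]],
  [0,[0.002,0,0],[0,0,0]],
  [0,[0.002,0,0],[0,0,0]],
  [0,[0.001,0,0],[0,0,0]],
  [0,[0.001,0,0],[0,0,0]],
  [0,[0,0,0],[0,0,0]],
])

```text
time: 4.32
eef_pos: [0.6278, 0.1148, 0.1652]
tcp_rot: [0.999, 0.047, -0.0, 0.0]
contact_force: [1.2, 0.2, -0.1]
opening: 0.003
finger_force: 0.0
```

Emit:
move_arm([
  [0,[0.001,0,0],[0,0,0]],
  [0,[0.001,0,0],[0,0,0]],
  [0,[0.001,0,0],[0,0,0]],
  [0,[0,0,0],[0,0,0]],
  [0,[0,0,0],[0,0,0]],
  [0,[0,0,0],[0,0,0]],
  [0,[0,0,0],[0,0,0]],
  [0,[0,0,0],[0,0,0]],
  [0,[0,0,0],[0,0,0]],
  [0,[0,0,0],[0,0,0]],
])

```text
time: 5.15
eef_pos: [0.6304, 0.115, 0.1653]
tcp_rot: [0.999, 0.047, -0.0, 0.0]
contact_force: [-4.1, -0.6, 2.0]
opening: 0.001
finger_force: 2.2
```

Emit:
move_arm([
  [0,[0.001,0,0],[0,0,0]],
  [0,[0.001,0,0],[0,0,0]],
  [0,[0,0,0],[0,0,0]],
  [0,[0,0,0],[0,0,0]],
  [0,[0,0,0],[0,0,0]],
  [0,[0,0,0],[0,0,0]],
  [0,[0,0,0],[0,0,0]],
  [0,[0,0,0],[0,0,0]],
  [0,[0,0,0],[0,0,0]],
  [0,[0,0,0],[0,0,0]],
])

```text
time: 5.98
eef_pos: [0.6327, 0.1152, 0.1653]
tcp_rot: [0.999, 0.047, -0.0, 0.0]
contact_force: [-4.2, -0.7, 1.5]
opening: -0.003
finger_force: 2.4
```

Emit:
move_arm([
  [0,[0.001,0,0],[0,0,0]],
  [0,[0.001,0,0],[0,0,0]],
  [0,[0,0,0],[0,0,0]],
  [0,[0,0,0],[0,0,0]],
  [0,[0,0,0],[0,0,0]],
  [0,[0,0,0],[0,0,0]],
  [0,[0,0,0],[0,0,0]],
  [0,[0,0,0],[0,0,0]],
  [0,[0,0,0],[0,0,0]],
  [0,[0,0,0],[0,0,0]],
])

```text
time: 6.82
eef_pos: [0.6347, 0.1153, 0.1652]
tcp_rot: [0.999, 0.047, -0.0, 0.0]
contact_force: [-4.6, -2.3, 1.2]
opening: -0.001
finger_force: 2.1
```

Emit:
move_arm([
  [0,[-0.025,0,0],[0,0,0]],
  [0,[-0.025,0,0],[0,0,0]],
  [0,[-0.025,0,0],[0,0,0]],
  [0,[-0.025,0,0],[0,0,0]],
  [0,[-0.015,0,-0.02],[0,0,0]],
  [0,[0,0,-0.03],[0,0,0]],
  [0,[0,0,-0.03],[0,0,0]],
  [0,[0,0,0],[0,0,0]],
  [0,[0,0,0],[0,0,0]],
  [0,[0,0,0],[0,0,0]],
])

```text
time: 7.65
eef_pos: [0.5209, 0.1049, 0.2454]
tcp_rot: [0.999, 0.047, 0.001, -0.0]
contact_force: [-0.3, 0.0, -0.6]
opening: -0.001
finger_force: 0.0
```

Run:
```python
from h import *
s=get_state();print(s["time"],s["eef_pos"],cup(s["eef_pos"]))
im=read_camera("wrist");cv2.imwrite("pics/w2.png",im[:,:,::-1])
```

```text
7.65 [0.52089424 0.10490185 0.24543575] [-0.20095268 -0.05673013]
```

View pics/w2.png

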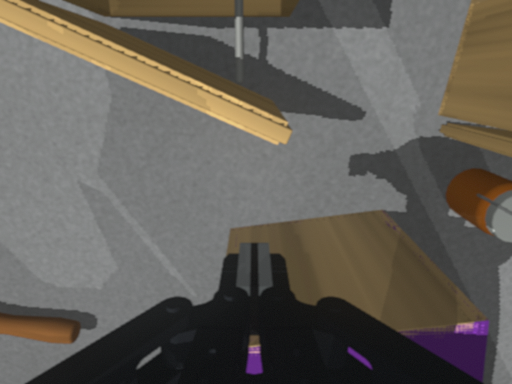

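Door is ajar: tip of the top at (280,143)/(291,127). A catch pin sticks out of the carcass around (239,15)–(239,58); I'll keep the finger clear of it.

Run:
```python
from h import *
s=get_state()
for n,u,v,z in [("tipO",280,143,.2),("tipI",291,127,.2),("outer mid",100,61,.2),("inner",200,84,.2),("pin tip hi",239,58,.19),("pin tip z165",239,58,.165),("pin tip z100",239,58,.1),("pinroot165",239,15,.165),("pinroot190",239,15,.19),("pinroot100",239,15,.1)]:
    print(n,(cup(wray(s,(u,v),z))*1000).round(0))
a=cup(wray(s,(280,143),.2));b=cup(wray(s,(100,61),.2));d=a-b;print("angle",np.arctan2(-d[0],-d[1]))
```

```text
tipO [-155.  -71.]
tipI [-146.  -77.]
outer mid [-113.   23.]
inner [-124.  -28.]
pin tip hi [-111.  -48.]
pin tip z165 [-110.  -47.]
pin tip z100 [-107.  -45.]
pinroot165 [-86. -48.]
pinroot190 [-90. -49.]
pinroot100 [-77. -45.]
angle 0.4268123075579858
```

Emit:
move_arm([
  [0,[0.026,0.004,0],[0,0,0]],
  [0,[0.026,0.004,0],[0,0,0]],
  [0,[0.026,0.004,0],[0,0,0]],
  [0,[0.023,0.003,0],[0,0,0]],
  [0,[0,0,0],[0,0,0]],
  [0,[0,0,0.02],[0,0,0]],
  [0,[0,0,0.02],[0,0,0]],
  [0,[0,0,0.02],[0,0,0]],
  [0,[0,0,0.02],[0,0,0]],
  [0,[0,0,0],[0,0,0]],
])

```text
time: 8.53
eef_pos: [0.6179, 0.0993, 0.1582]
tcp_rot: [0.999, 0.047, -0.006, -0.0]
contact_force: [-0.4, -0.0, -0.5]
opening: -0.0
finger_force: 0.0
```

Run:
```python
from h import *
s=get_state();print(s["time"],s["eef_pos"],cup(s["eef_pos"]),s["contact_force"])
im=read_camera("wrist");cv2.imwrite("pics/w3.png",im[:,:,::-1])
```

```text
8.5333 [0.61792679 0.09927988 0.15820251] [-0.10487984 -0.07145871] [-0.41757841 -0.02908592 -0.49961591]
```

View pics/w3.png

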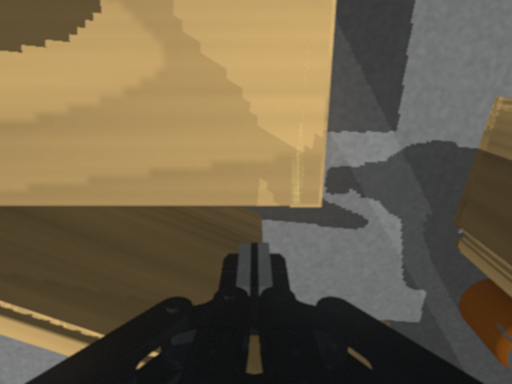

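Picture: fingers sit between carcass front (row 205) and the door's inner face, near its free edge (262,240), touching nothing. Now sweep the arc.

Emit:
move_arm([
  [0,[-0.0095,0,0],[0,0,0]],
  [0,[-0.0095,0,0],[0,0,0]],
  [0,[-0.0125,-0.007,0],[0,0,0]],
  [0,[-0.0125,-0.007,0],[0,0,0]],
  [0,[-0.0125,-0.009,0],[0,0,0]],
  [0,[-0.0125,-0.01,0],[0,0,0]],
  [0,[-0.01,-0.013,0],[0,0,0]],
  [0,[-0.01,-0.013,0],[0,0,0]],
  [0,[-0.0075,-0.014,0],[0,0,0]],
  [0,[-0.0075,-0.014,0],[0,0,0]],
])

```text
time: 9.42
eef_pos: [0.5097, 0.1771, 0.1663]
tcp_rot: [0.999, 0.047, 0.001, -0.0]
contact_force: [0.5, -0.2, 0.4]
opening: -0.004
finger_force: 0.2
```

Emit:
move_arm([
  [0,[-0.003,-0.009,0],[0,0,0]],
  [0,[-0.002,-0.009,0],[0,0,0]],
  [0,[-0.001,-0.009,0],[0,0,0]],
  [0,[0,-0.008,0],[0,0,0]],
  [0,[0,-0.005,0],[0,0,0]],
  [0,[0,-0.003,0],[0,0,0]],
  [0,[0,0,0],[0,0,0]],
  [0,[0,0,0],[0,0,0]],
  [0,[0,0,0],[0,0,0]],
  [0,[0,0,0],[0,0,0]],
])

```text
time: 10.25
eef_pos: [0.5007, 0.218, 0.1653]
tcp_rot: [0.999, 0.047, -0.0, 0.0]
contact_force: [0.6, -0.6, -1.1]
opening: -0.001
finger_force: 0.0
```

Run:
```python
from h import *
s=get_state();print(s["time"],s["eef_pos"],cup(s["eef_pos"]),s["contact_force"])
a=read_camera("wrist");b=read_camera("scene")[200:340,180:367]
cv2.imwrite("pics/w4.png",np.hstack([cv2.resize(a,(400,300)),cv2.resize(b,(400,300))])[:,:,::-1])
```

```text
10.25 [0.50066315 0.21795691 0.16526544] [-0.21045456  0.05772711] [ 0.62047314 -0.61362095 -1.07307537]
```

View pics/w4.png

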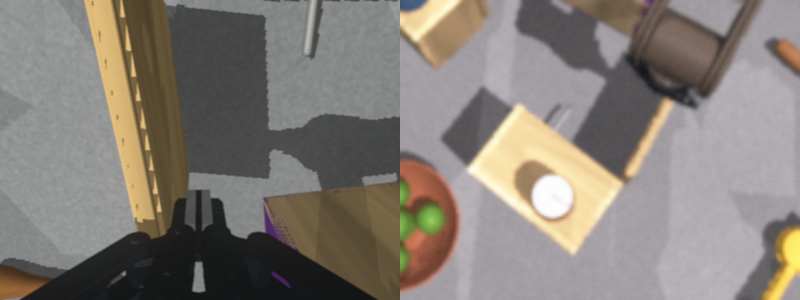

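Picture: door stands out nearly square; top outer edge from (85,0) to (137,220) in the half-scale wrist view (full-res (109,0)–(175,282)).

Run:
```python
from h import *
s=get_state()
for q in [((175,282),(109,0)),((195,282),(144,0))]:
    a,b=[cup(wray(s,x,.2)) for x in q];d=a-b;print((a*1e3).round(),(b*1e3).round(),np.arctan2(-d[0],-d[1]))
```

```text
[-201.   87.] [-108.   99.] 1.4467627003053802
[-201.   80.] [-108.   89.] 1.4730085017738281
```

Emit:
move_arm([
  [0,[0,-0.003,0],[0,0,0]],
  [0,[0,-0.003,0],[0,0,0]],
  [0,[0,-0.002,0],[0,0,0]],
  [0,[0,-0.002,0],[0,0,0]],
  [0,[0,0,0],[0,0,0]],
  [0,[0,0,0],[0,0,0]],
  [0,[0,0.005,0],[0,0,0]],
  [0,[0,0.015,0],[0,0,0]],
  [0,[0,0.015,0],[0,0,0]],
  [0,[0,0,0],[0,0,0]],
])

```text
time: 11.18
eef_pos: [0.5031, 0.1915, 0.1653]
tcp_rot: [0.999, 0.046, -0.0, 0.0]
contact_force: [0.5, 0.2, 0.2]
opening: -0.001
finger_force: 0.0
```

Emit:
move_arm([
  [0,[0,0,-0.03],[0,0,0]],
  [0,[0,0,-0.03],[0,0,0]],
  [0,[0,0,-0.03],[0,0,0]],
  [0,[0,0,-0.03],[0,0,0]],
  [0,[0,0,-0.03],[0,0,0]],
  [0,[0,0,-0.03],[0,0,0]],
  [0,[0,0,0],[0,0,0]],
  [0,[0,0,0],[0,0,0]],
  [0,[0,0,0],[0,0,0]],
  [0,[0,0,0],[0,0,0]],
])

```text
time: 12.02
eef_pos: [0.5021, 0.1933, 0.3432]
tcp_rot: [0.999, 0.047, -0.002, 0.0]
contact_force: [-0.3, -0.3, 0.0]
opening: 0.002
finger_force: 0.0
```

Run:
```python
from h import *
s=get_state();print(s["time"],s["eef_pos"],s["contact_force"])
a=read_camera("wrist");b=read_camera("scene")
cv2.imwrite("pics/w5.png",np.hstack([cv2.resize(a,(400,300)),cv2.resize(b,(400,300))])[:,:,::-1])
```

```text
12.0167 [0.50212641 0.19331127 0.34322372] [-0.28885519 -0.29701123  0.02532154]
```

View pics/w5.png

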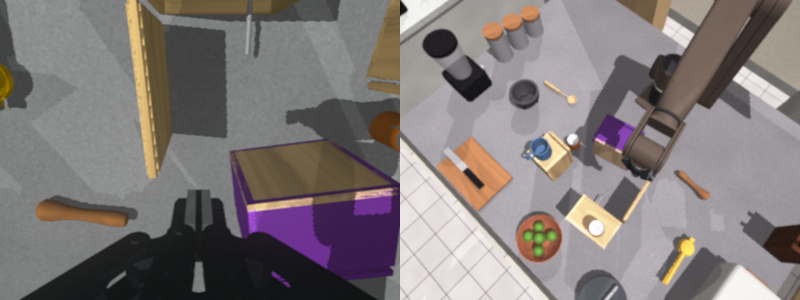

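Picture: door wide open from (127,0) to its tip at (150,178), gripper clear above; the narrow cupboard is shut and everything else is unmoved. I'll check the angle, then hand in.

Run:
```python
from h import *
s=get_state()
k=1.28;a,b=[cup(wray(s,(x*k,y*k),.2)) for x,y in [(147,178),(127,0)]];d=a-b
t=np.arctan2(-d[0],-d[1]);print(a,b,t)
if t>1.42: print(sign_off())
```

```text
[-0.26370479  0.09429654] [-0.07704472  0.10144652] 1.532510213497912
the job is handed in; nothing more can be done
None
```

The wide cupboard's door was pressed until its catch let go, then pushed open with a fingertip to about 1.53 rad, close to square. The narrow cupboard looked shut and everything else unmoved in the last picture. The gripper finished clear, and the job was handed in at about 12 s.

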